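# Put the block plane away in the tool chest

### The arm

A 6-joint arm with a two-finger parallel gripper is mounted at the origin on a cart in front of the work surface, level with it; the furniture and walls round the work are solid. World frame = base frame: x ahead of the robot, y to its left, z up, the work surface at z = 0. Lengths are in m, angles in degrees, forces in N, time in s.
With the tool pointing down it reaches from about 0.2 to 0.875 m from the base axis. Payload 3.4 kg.
Tool frame: the origin (TCP) lies between the finger pads; the fingertips stand 25 mm ahead of it and the grasp point (between the pads) lies 6 mm ahead of it; z points along the fingers, y is the direction in which the jaws open and shut (so a half turn about z gives the same grasp; the last joint's range is limited). The gripper opens to 94 mm and grips with 3 to 60 N. Pads are 16 mm wide; open, the fingers measure 119 mm over their backs; the gripper's body (75 mm by 177 mm) begins 78 mm behind the grasp point.
Start: joints at [69.729, 15.808, 86.224, -0, 77.962, -6.933], TCP at [0.133, 0.56, 0.23] pointing down, gripper open.
Joint ranges: [-165.64, 165.64], [-43.16, 119.46], [12.63, 154.43], [-67.54, 247.53], [6.08, 155.33], [-154.97, 154.97]. Speed limits (degrees/s): [147.25, 147.25, 180, 180, 180, 180].

### API

Orientations are given as a 3x3 rotation matrix whose columns are the frame's x, y, z axes.
In Python, from station import arm gives the robot as it stands.
- The arm moves only by the shell command python3 -m handwheel 'ROWS'. ROWS is JSON, a list of rows, each a list of 5 numbers: the shift along the tool's x, y, z scaled (see below), then the turn about the tool's z scaled (see below), then the gripper's target within -1 to 1 (fully open at 1, half-way at 0, shut at -1). In form: [[dx, dy, dz, roll, jaw], ...]. A call has 1 to 20 rows; each row shifts and turns the pose as measured when the row begins, along the tool's axes as they then stand; what a row does not reach is not made up. The controller multiplies each number of a shift by 0.04 m and each number of a turn by 0.08 rad. A row lasts 1/12 s, in which the tool goes at most 41.7 mm and 7.16 degrees, less where a joint would pass 70% of its speed; a pose out of reach is approached as far as the arm can. A call with a number of a shift or a turn outside -1 to 1 is refused whole. A call with a gripper value outside its range is refused whole. The fingers move at their own pace and stop on an object; the grip force is fixed at half the most. Time passes only in rows, so rows that do not move let the fingers close. It gives the time, the measured TCP pose, the force and the opening at its end, in the units of the state.
- arm.read_state(): the state, without advancing time (a new reading comes with each control period).
- arm.capture(name): name is "scene" or "side" or "wrist"; returns a dict with "img" (400x640x3 uint8, red, green, blue), "camera_matrix" (3x3 intrinsics, pixels), "extrinsics" (4x4, takes a point from camera to world coordinates); the wrist camera has in their place "hand_eye" (4x4, takes a point from camera to tool coordinates, whose origin is the TCP and whose axes are the flange's). Camera axes: x right, y up, looking along -z (the intrinsics and any distortion apply to the point x, -y, -z); pixel columns grow to the right and rows downward; lengths in m; the calibration is good to about 2 mm. A picture is of the moment at which its call begins: read the wrist's pose just before it. There is no depth.
- arm.hand_in(): hands the job in, once; it reports no verdict.
Trained networks look in the newest picture that a camera, given by its name, has taken for a name from the list of things; names that differ only in an ending like _2 or _b are one class to them, and where a whole thing is asked for, a point or a joint stands for the part that bears it (a point fixed in the world has none). Each returns a list of dicts, best first, with "conf" (0 to 1); they miss things now and then, are a little off and sometimes report something else, mostly with a low value. They report only what shows in the picture. A call takes as long as a camera call.
- arm.search_frame(camera, name): "point" ([x, y, z] in m, in world coordinates, good to about 4 mm: the middle of the surface that is visible of it).
- arm.regions_of(camera, name): "pixels" (400x640 bool, what is visible of it).
- arm.pinpoint(camera, name): "point" ([x, y, z] in m, in world coordinates, good to about 4 mm: a listed point, or the origin of a listed thing).
The state is a dict: "time": time; "qpos": joint angles; "joint_vel": joint speeds; "effort": joint torques, N m; "position": TCP position; "ee_rot": TCP orientation; "ft_force": force on the tool from outside, world axes, zero at the start; "moment": the same for the moment, N m; "gripper_width": finger opening in m.
Only numpy, scipy, OpenCV 4.12 (cv2) and the standard library are available. Lean on these libraries where they do the work, as an engineer would, in place of code of your own. Each camera call takes 0.05 s, during which the arm holds its last target. There are 200 camera calls.

### The job

Put the block plane away in its bed in the tool chest: slide the cover over that bed past its neighbour to get at it, hook the plane's toe under the wooden cleat and press the heel down until the sprung catch clicks over it. Then slide the chest fully shut again, both covers, leaving the tin and the tape measure in the other bed and the bottle and brush jar beside the chest as they are.

Things in the scene. Friction and masses are not known exactly. Their poses are not given: they have to be found in the camera images.
- chest: Plywood tool chest, fixed, 224 (x) x 360 (y) x 100 mm high. Origin: centre of its underside, on the table; x across the chest away from the robot, y along it to the left. Long walls (x = +-100 to 112 mm) are 90 mm high with an aluminium double track inside (flanges in to x = +-89 mm); end walls (y = +-170 to 180 mm) are 72 mm high, below the covers. Floor 8 mm.
- left_cover (a joint): Opening (m) of the left, lower cover: 0 = shut (hard stop over the +y half), grows as it slides to the chest's -y under the right cover, up to 0.161. Its tall bar stops against the right cover's inner edge: the two openings cannot add up to more than 0.161, so a neighbour left part open must be shut first for full width (151 mm clear from bar to end wall).
- right_cover (a joint): Opening (m) of the right, upper cover: 0 = shut (hard stop over the -y half), grows as it slides to the chest's +y over the left cover, at most 0.161 minus the left cover's opening.
- left_cover_pull (a point): Middle of the top, 100 mm above the table, of the upright wooden pull bar on the left cover's outer edge: 12 mm thick (chest's y), 170 mm long (chest's x), 20 mm high, its top 13 mm above the right cover's face. Free to be pushed from either side; its outer face is flush with the cover's edge.
- right_cover_pull (a point): Middle of the top, 100 mm above the table, of the pull bar on the right cover's outer edge: 12 mm thick (chest's y), 170 mm long (chest's x), 13 mm high on the cover. Free to be pushed from either side; its outer face is flush with the cover's edge.
- plane_bed: The plane's bed: fixed plywood board 196 (x) x 160 (y) x 10 mm in the left or right half of the chest, 88 mm from its middle. Origin: centre of its underside, 8 mm above the table; axes as the chest's. Two fillets 7 mm high (x = -54 to +36 mm), 55 mm apart, guide the plane's sides. Plane's home: toe to -x, its origin at x = -9, y = 0, z = 10 mm, so its y axis lies along +x.
- catch (a joint): Travel (m) of the sprung catch away from the plane (bed's +x): 0 = at rest, at most 0.008. A heel pressed down (about 10 to 15 N on the plane's cap) drives it 4 to 6 mm back, then it snaps over the 10 mm thick heel. The plane's own weight does not press it past.
- block_plane: Iron block plane, 155 (y) x 44 (x) x 55 mm, 0.5 to 0.7 kg, lying on its sole in front of the chest. Origin: centre of the sole's underside, z up; toe (dark red knob from y = -70 to -42 mm, 36 mm high) at y = -77.5 mm, heel at +77.5 mm. The sole is a plate 10 mm thick; its bare ends (7 mm at toe and heel) go under cleat and catch.
- plane_toe (a point): Middle of the lower front edge of the plane's toe (y = -77.5 mm, z = 0 in the plane's frame).
- tin_bed: The other bed, a fixed plywood board 196 x 160 x 8 mm with a frame of 10 mm fillets, in the other half of the chest. Origin: centre of its underside, axes as the chest's.
- wax_tin: Round wax tin, 86 mm across, 41 mm high, standing at the near end of the tin bed. Origin: centre of its underside. To be left alone.
- tape_measure: Tape measure, 85 mm across, 35 mm high, lying at the far end of the tin bed. Origin: centre of its underside. To be left alone.
- glue_bottle: White glue bottle with a red cap, 59 mm across, 183 mm high, standing right of the plane near the stool. Origin: centre of its underside. To be left alone.
- brush_jar: Tin can with brushes, 74 mm across, 214 mm high, standing at the left front. Origin: centre of its underside. To be left alone.
- chest_top (a point): Centre of the chest, 87 mm above the table: the right cover's top face. Two covers (wood frame, clear pane, 195 x 187 x 5 mm) slide along the chest's y, the left one in the lower track (top face 80 mm up), the right one in the upper. Shut, they overlap 14 mm in the middle, outer edges flush with the end walls' outsides. A cover slides at 2 to 3 N and stays where left.
- cleat_lip (a point): Lower edge of the lip of the dark wooden cleat at the bed's near end (x = -81 mm in the bed's frame), 13 mm above the bed's top face. The lip is 62 mm wide, 9 mm thick, its top 22 mm above the bed's top face; the cleat's post, which the toe meets, is 7 mm behind this point (x = -88 mm).
- catch_nose (a point): Tip of the nose of the sprung steel catch at the bed's far end (x = 63 mm in the bed's frame, at rest), its underside, about 11 mm above the bed's top face. 30 mm wide; above it a 60 degree ramp up to 23 mm above the bed's top face. Nothing higher stands in the bed.
- plane_cheeks (a point): Middle of the plane between the tops of its two flat cheeks (0, 10, 34 mm in its frame). The cheeks are 44 mm apart over the outsides, from y = -50 to +70 mm and z = 0 to 34 mm: hold the plane there from above. Between them the iron cap, 32 mm wide, y = -16 to +60 mm, rises to z = 46 mm.
- plane_cap (a point): Flat top of the iron cap (0, 30, 46 mm in the plane's frame), clear of the small brass disc at y = 52 mm: press down here to rock the heel down.

How it is judged (in metres and radians):
On the way, in this order (a step that is already met when the one before it is completed fails the run):
1. the cover over the plane's bed is slid open past its neighbour (((y of plane_bed in the frame of chest above 0 m and value of joint left_cover above 0.08 m) or (y of plane_bed in the frame of chest below 0 m and value of joint right_cover above 0.08 m))), for 0.1 s.
2. the plane lies home in its bed, toe under the cleat, the catch snapped over its heel (z of block_plane in the frame of plane_bed between 0.007 and 0.0125 m and x of plane_toe in the frame of plane_bed between -0.0905 and -0.082 m and y of block_plane in the frame of plane_bed between -0.0065 and 0.0065 m and angle between block_plane's own z axis and vertical below 0.035 rad and value of joint catch below 0.0015 m), for 0.2 s.
At the end, for the whole second after the job is handed in: The plane lies flat in its bed (sole within 2.5 mm of the bed's top face, tilt under 2 degrees, within 6.5 mm of the bed's middle line), its toe under the cleat, the catch back at rest over its heel (within 1.5 mm); both covers are shut to within 4 mm (all of step 2 and value of joint each of left_cover, right_cover below 0.004 m and linear speed of block_plane below 0.02 m/s); the robot touches nothing.
It fails at once if the bottle or the brush jar is knocked over or shoved more than 40 mm (distance of any of glue_bottle, brush_jar from where it was at the start of the episode above 0.04 m or angle between any of glue_bottle, brush_jar's own z axis and vertical above 0.35 rad).
It fails at once if the tin or the tape measure is moved more than 20 mm (distance of any of wax_tin, tape_measure from where it was at the start of the episode above 0.02 m).
It also fails if it takes over 72 s, if anything falls off the work surface, if the arm or the gripper's body presses on something with over 40 N, if the wrist force passes 120 N, or if a joint passes its speed limit or range.

## Working session

There is one attempt and no reset: what is moved stays moved. The work goes in short steps, Python scripts to look and compute and a shell command to move; the robot and the scene stay as the last step left them, time stands still between calls to the robot, and variables do not carry over. Pictures are saved under pics/ and viewed, about 8 in all and at most 12, crops included, and the job is handed in when it is done.

```bash
mkdir -p pics; ls; cat > h.py <<'E'
from station import arm
import numpy as np, cv2
np.set_printoptions(precision=4,suppress=True)
def cap(c,name=None):
    d=arm.capture(c)
    if name: cv2.imwrite(f'pics/{name}.png',d['img'][:,:,::-1])
    return d
def pp(c,*names):
    for n in names:
        r=arm.pinpoint(c,n)
        print(c,n,[(np.round(x['point'],4).tolist(),round(x['conf'],2)) for x in r[:2]])
def st():
    s=arm.read_state();print(round(s['time'],2),s['position'],'\n',s['ee_rot'],s['ft_force'],round(s['gripper_width'],4),s['qpos']);return s
E
python3 - <<'E'
from h import *
st()
for c in('scene','side'):
    cap(c,c+'0')
    pp(c,'chest','left_cover_pull','right_cover_pull','plane_bed','tin_bed','block_plane','plane_toe','plane_cheeks','plane_cap','glue_bottle','brush_jar','cleat_lip','catch_nose','chest_top')
st()
E
```

```text
pics
0.0 [0.1325 0.559  0.2296] 
 [[-0.973   0.2307 -0.0006]
 [ 0.2307  0.973  -0.0016]
 [ 0.0002 -0.0017 -1.    ]] [ 0.152  -0.9873 -0.2955] 0.094 [69.7286 15.8477 86.2907  0.0014 77.9627 -6.9329]
scene chest [([0.5767, 0.2625, 0.0015], 0.8)]
scene left_cover_pull [([0.5549, 0.4143, 0.0999], 0.7), ([0.6267, 0.356, 0.0302], 0.25)]
scene right_cover_pull [([0.5936, 0.0999, 0.0947], 0.65), ([0.3571, 0.2757, 0.0481], 0.24)]
scene plane_bed [([0.5602, 0.3503, 0.0076], 0.65)]
scene tin_bed []
scene block_plane [([0.368, 0.2541, -0.0012], 0.68)]
scene plane_toe [([0.4097, 0.1772, 0.0035], 0.68)]
scene plane_cheeks [([0.3685, 0.2607, 0.0302], 0.63)]
scene plane_cap [([0.3589, 0.2762, 0.0451], 0.75)]
scene glue_bottle [([0.5741, 0.2586, 0.0877], 0.5)]
scene brush_jar [([0.3716, 0.4008, -0.0023], 0.87)]
scene cleat_lip []
scene catch_nose [([0.6255, 0.361, 0.03], 0.75)]
scene chest_top [([0.5717, 0.2567, 0.0868], 0.61)]
side chest [([0.5752, 0.2655, -0.0009], 0.98)]
side left_cover_pull [([0.5536, 0.4185, 0.0969], 0.62), ([0.572, 0.2626, 0.0912], 0.17)]
side right_cover_pull [([0.5967, 0.1027, 0.1022], 0.86)]
side plane_bed [([0.3616, 0.2774, 0.0451], 0.33)]
side tin_bed [([0.5876, 0.174, 0.0105], 0.4)]
side block_plane [([0.5867, 0.1736, 0.0099], 0.57), ([0.3754, 0.2536, -0.0012], 0.47)]
side plane_toe []
side plane_cheeks []
side plane_cap [([0.3621, 0.2772, 0.0467], 0.48)]
side glue_bottle [([0.4171, 0.14, 0.0005], 0.61)]
side brush_jar [([0.3777, 0.4017, 0.0022], 0.88), ([0.5502, 0.4178, 0.097], 0.46)]
side cleat_lip []
side catch_nose [([0.633, 0.1777, 0.0156], 0.24)]
side chest_top [([0.5704, 0.2631, 0.0889], 0.65)]
1.5 [0.1327 0.5595 0.2305] 
 [[-0.973   0.2307  0.    ]
 [ 0.2307  0.973   0.0001]
 [-0.      0.0001 -1.    ]] [0.2067 0.3063 0.543 ] 0.094 [69.7291 15.8087 86.2245 -0.     77.9624 -6.933 ]
```

```bash
python3 -c "
import cv2,numpy as np
a=cv2.imread('pics/scene0.png');b=cv2.imread('pics/side0.png')
cv2.imwrite('pics/both0.png',cv2.resize(np.vstack([a,b]),(480,600)))"
```

```text
(no output)
```

View pics/scene0.png

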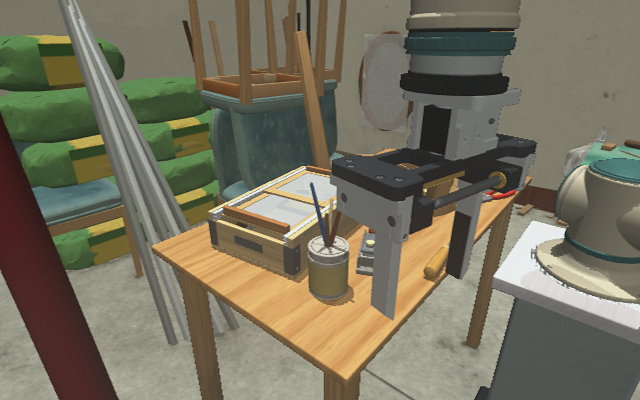

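View pics/side0.png

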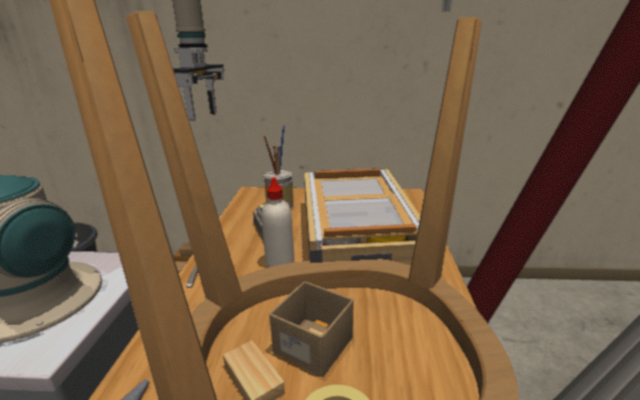

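```bash
python3 -m handwheel '[[0,0,-1,0,1],[0,0,-1,0,1],[0,0,-1,0,1],[-0.9,-0.4,-0.2,0,1],[-0.9,-0.4,0,0,1],[-0.9,-0.4,0,0,1],[-0.9,-0.4,0,0,1],[-0.9,-0.4,0,0,1],[-0.9,-0.4,0,0,1],[-0.9,-0.4,0,0,1],[-0.9,-0.4,0,0,1],[-0.9,-0.4,0,-1,1],[0,0,0,-1,1],[0,0,0,-1,1],[0,0,0,-1,1],[0,0,0,-0.5,1]]' | tail -c 600
python3 - <<'E'
from h import *
st(); d=cap('wrist','w1'); print(d['hand_eye'],d['camera_matrix'])
pp('wrist','chest','left_cover_pull','right_cover_pull','plane_bed','chest_top','catch_nose','cleat_lip','block_plane','plane_toe','plane_cheeks','plane_cap')
cap('side','s1');pp('side','left_cover_pull','right_cover_pull','chest','block_plane','chest_top')
cap('scene','c1');pp('scene','left_cover_pull','right_cover_pull','chest','block_plane','plane_toe','plane_cheeks','plane_cap','plane_bed')
E
```

```text
time: 2.83
position: [0.4291, 0.3339, 0.3628]
ee_rot: [[-0.989, -0.146, 0.003], [-0.146, 0.989, -0.003], [-0.003, -0.004, -1.0]]
ft_force: [0.2, 0.4, 0.7]
gripper_width: 0.0945
2.83 [0.4291 0.3339 0.3628] 
 [[-0.9893 -0.1456  0.0032]
 [-0.1456  0.9893 -0.0034]
 [-0.0027 -0.0039 -1.    ]] [0.2126 0.4305 0.7109] 0.0945 [ 30.7324  10.4883  75.0976  -0.2655  94.3551 -67.6618]
[[ 0.0004  0.9638  0.2665  0.0782]
 [ 1.     -0.0005  0.0003  0.0003]
 [ 0.0004  0.2665 -0.9638 -0.1543]
 [ 0.      0.      0.      1.    ]] [[286.875    0.     321.9303]
 [  0.     286.875  199.8396]
 [  0.       0.       1.    ]]
wrist chest []
wrist left_cover_pull [([0.5531, 0.4215, 0.0971], 0.94)]
wrist right_cover_pull [([0.5952, 0.1024, 0.0965], 0.68)]
wrist plane_bed []
wrist chest_top [([0.5725, 0.2581, 0.0883], 0.68)]
wrist catch_nose []
wrist cleat_lip []
wrist block_plane [([0.3712, 0.247, 0.0005], 0.75)]
wrist plane_toe [([0.404, 0.1789, -0.0033], 0.96)]
wrist plane_cheeks [([0.3709, 0.2616, 0.038], 0.9)]
wrist plane_cap [([0.3604, 0.2823, 0.0453], 0.96)]
side left_cover_pull [([0.5506, 0.4152, 0.0949], 0.59), ([0.5855, 0.1739, 0.0136], 0.49)]
side right_cover_pull [([0.5958, 0.0995, 0.1017], 0.8)]
side chest [([0.5755, 0.2643, -0.0011], 0.58)]
side block_plane [([0.3771, 0.2528, -0.0027], 0.72)]
side chest_top [([0.5689, 0.2655, 0.0887], 0.95)]
scene left_cover_pull [([0.5529, 0.4146, 0.0993], 0.66), ([0.595, 0.1023, 0.097], 0.58)]
scene right_cover_pull [([0.5977, 0.1009, 0.0954], 0.74)]
scene chest [([0.5734, 0.2614, -0.0034], 0.78), ([0.361, 0.2763, 0.0491], 0.25)]
scene block_plane [([0.3686, 0.2499, 0.0004], 0.79)]
scene plane_toe [([0.4076, 0.1805, 0.0027], 0.71)]
scene plane_cheeks [([0.37, 0.2614, 0.0324], 0.83)]
scene plane_cap [([0.3559, 0.2746, 0.0452], 0.86)]
scene plane_bed [([0.5558, 0.3479, 0.0075], 0.77)]
```

View pics/w1.png

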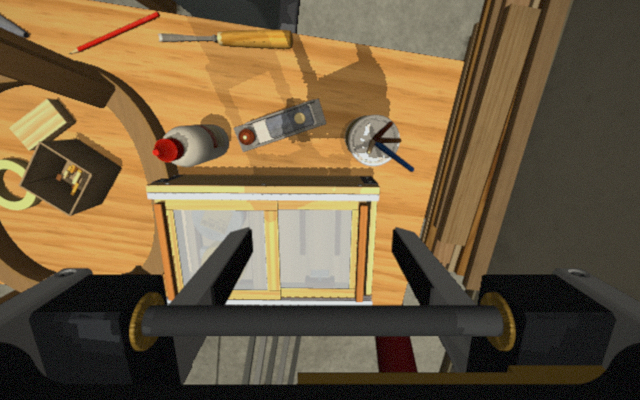

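View pics/c1.png

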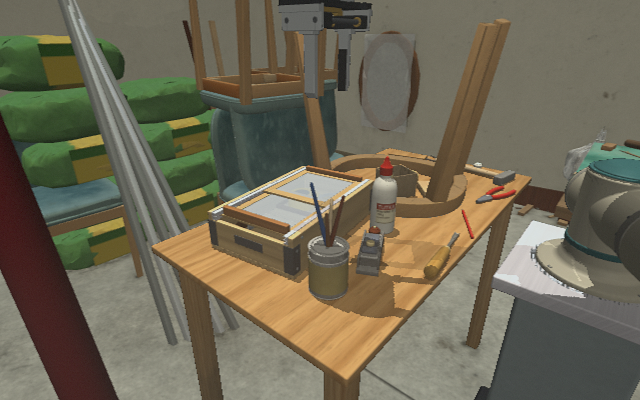

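```bash
python3 -m handwheel '[[-0.7,0.55,0,0.13,-1],[-0.7,0.55,0,0,-1],[-0.7,0.55,0,0,-1],[-0.7,0.55,0,0,-1],[-0.7,0.55,0.2,0,-1],[0,0,1,0,-1],[0,0,1,0,-1],[0,0,1,0,-1],[0,0,1,0,-1],[0,0,1,0,-1]]' | tail -c 600
python3 - <<'E'
from h import *
st()
E
```

```text
time: 5.02
position: [0.5698, 0.4757, 0.1606]
ee_rot: [[-0.991, -0.133, 0.033], [-0.132, 0.991, 0.017], [-0.035, 0.012, -0.999]]
ft_force: [1.3, 0.4, -0.7]
gripper_width: 0.0309
5.02 [0.5698 0.4757 0.1606] 
 [[-0.9906 -0.1326  0.0327]
 [-0.1321  0.9911  0.0165]
 [-0.0346  0.0121 -0.9993]] [ 1.2632  0.3972 -0.7094] 0.0309 [ 34.63    31.3356  71.0025  -0.2944  75.5817 -62.9117]
```

```bash
python3 -m handwheel '[[0,0,0.9,0,-1],[0,0,0.25,0,-1],[0,0,0,0,-1],[0,-0.5,0,0,-1],[0,-0.5,0,0,-1],[0,-0.5,0,0,-1],[0,-0.5,0,0,-1],[0,-0.5,0,0,-1],[0,-0.5,0,0,-1],[0,-0.5,0,0,-1]]' | tail -c 600
```

```text
time: 5.85
position: [0.5886, 0.3447, 0.1124]
ee_rot: [[-0.99, -0.138, 0.028], [-0.137, 0.99, 0.029], [-0.032, 0.025, -0.999]]
ft_force: [-0.8, 2.9, -1.6]
gripper_width: 0.0003
```

```bash
python3 -m handwheel '[[0,-0.4,0,0,-1],[0,-0.4,0,0,-1],[0,-0.3,0,0,-1],[0,-0.25,0,0,-1],[0,-0.2,0,0,-1],[0,-0.2,0,0,-1]]' | tail -c 600
python3 - <<'E'
from h import *
cap('side');pp('side','left_cover_pull','right_cover_pull','chest')
E
```

```text
time: 6.35
position: [0.6045, 0.2792, 0.126]
ee_rot: [[-0.99, -0.135, 0.047], [-0.133, 0.99, 0.049], [-0.053, 0.043, -0.998]]
ft_force: [-0.9, -0.7, -0.2]
gripper_width: 0.0002
side left_cover_pull [([0.5713, 0.2794, 0.1005], 0.93), ([0.3691, 0.2573, 0.0353], 0.69)]
side right_cover_pull [([0.5981, 0.0876, 0.1009], 0.82)]
side chest [([0.5751, 0.2629, -0.0007], 0.59)]
```

```bash
python3 -m handwheel '[[0,0,-0.8,0,-1],[0,0,-1,0,-1],[0,0,-1,0,-1],[0,0,-0.6,0,0.5],[0,0,0,0,1],[0,0,0,0,1]]' | tail -c 600
python3 - <<'E'
from h import *
st();cap('wrist','w2');pp('wrist','left_cover_pull','right_cover_pull','plane_bed','catch_nose','cleat_lip','block_plane')
cap('scene');pp('scene','plane_bed','catch_nose','cleat_lip','left_cover_pull');cap('side');pp('side','plane_bed','catch_nose','cleat_lip')
E
```

```text
time: 7.05
position: [0.5963, 0.2706, 0.2609]
ee_rot: [[-0.99, -0.137, 0.036], [-0.135, 0.99, 0.038], [-0.041, 0.033, -0.999]]
ft_force: [0.2, 0.7, -1.0]
gripper_width: 0.017
7.05 [0.5963 0.2706 0.2609] 
 [[-0.9899 -0.1368  0.0362]
 [-0.1354  0.9901  0.0378]
 [-0.041   0.0325 -0.9986]] [ 0.2099  0.697  -0.985 ] 0.017 [ 17.513   20.4606  75.1213   1.4572  81.7888 -80.4892]
wrist left_cover_pull [([0.5722, 0.2769, 0.0969], 0.96), ([0.5732, 0.2567, 0.0836], 0.25)]
wrist right_cover_pull [([0.5959, 0.0871, 0.0991], 0.63)]
wrist plane_bed [([0.5635, 0.3448, 0.0075], 0.78), ([0.5752, 0.2628, 0.0019], 0.22)]
wrist catch_nose [([0.6282, 0.3576, 0.0256], 0.97), ([0.5714, 0.2599, 0.0871], 0.25)]
wrist cleat_lip [([0.4781, 0.3375, 0.0318], 0.82)]
wrist block_plane []
scene plane_bed [([0.559, 0.3478, 0.0085], 0.98)]
scene catch_nose []
scene cleat_lip []
scene left_cover_pull [([0.5706, 0.2751, 0.0997], 0.92)]
side plane_bed []
side catch_nose [([0.5684, 0.2658, 0.0882], 0.56)]
side cleat_lip [([0.5979, 0.0859, 0.1013], 0.61)]
```

View pics/w2.png

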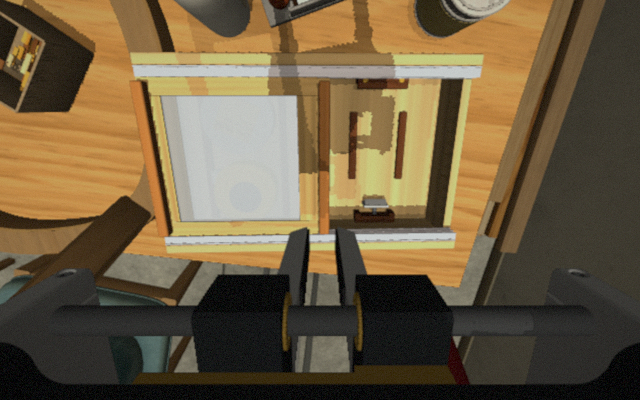

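```bash
cat >> h.py <<'E'
def px2w(uv,z,R,p,H,K):
    T=np.eye(4);T[:3,:3]=R;T[:3,3]=p;C=T@H
    o=C[:3,3];out=[]
    for u,v in uv:
        d=C[:3,:3]@np.array([(u-K[0,2])/K[0,0],-(v-K[1,2])/K[1,1],-1]);out.append((o+d*(z-o[2])/d[2])[:2])
    return np.array(out)
E
python3 - <<'E'
from h import *
s=arm.read_state();d=cap('wrist','w2b')
g=cv2.cvtColor(d['img'],cv2.COLOR_RGB2HSV)
m=((g[:,:,2]<125)&((g[:,:,0]<12)|(g[:,:,0]>170))&(g[:,:,1]>90)).astype(np.uint8)
m[:, :333]=0;m[:,430:]=0;m[:60]=0;m[230:]=0
n,l,S,c=cv2.connectedComponentsWithStats(m)
for i in range(1,n):
    if S[i,4]>80:
        ys,xs=np.nonzero(l==i);r=cv2.minAreaRect(np.c_[xs,ys].astype(np.float32));b=cv2.boxPoints(r)
        print(S[i],b.round(1).tolist());print(px2w(b,.025,s['ee_rot'],s['position'],d['hand_eye'],d['camera_matrix']))
E
```

```text
[357  79  51  10 240] [[357.0, 79.0], [407.0, 79.0], [407.0, 88.0], [357.0, 88.0]]
[[0.4713 0.3055]
 [0.4625 0.3681]
 [0.4728 0.3705]
 [0.4817 0.3074]]
[350 113   7  39 136] [[350.0, 113.0], [356.0, 113.0], [356.0, 151.0], [350.0, 151.0]]
[[0.5127 0.3036]
 [0.5116 0.3113]
 [0.56   0.3198]
 [0.561  0.3117]]
[398 113   8  36 131] [[397.29998779296875, 147.89999389648438], [399.79998779296875, 112.69999694824219], [405.5, 113.0999984741211], [403.0, 148.39999389648438]]
[[0.5485 0.3746]
 [0.5035 0.368 ]
 [0.5029 0.3755]
 [0.548  0.3824]]
[396 149   7  29  92] [[394.8999938964844, 176.8000030517578], [396.70001220703125, 148.6999969482422], [402.29998779296875, 149.0], [400.6000061035156, 177.1999969482422]]
[[0.588  0.38  ]
 [0.5496 0.374 ]
 [0.549  0.3817]
 [0.5875 0.3879]]
[355 211  39  12 205] [[355.0, 211.0], [393.0, 211.0], [393.0, 222.0], [355.0, 222.0]]
[[0.6449 0.3332]
 [0.638  0.388 ]
 [0.6548 0.3916]
 [0.6617 0.3362]]
```

```bash
python3 -m handwheel '[[0.8,0.1,-0.2,0,1],[0.8,0.1,-0.2,0,1],[0.8,0.1,-0.2,0,1],[0.8,0.1,-0.2,0,1],[0.8,0.1,0,0,1],[0.8,0.1,0,0,1],[0.8,0.1,0,0,1],[0,0,0,1,1],[0,0,0,1,1],[0,0,0,1,1],[0,0,0,1,1],[0,0,0,1,1],[0,0,0,1,1],[0,0,0,1,1],[0,0,0,1,1],[0,0,0,1,1],[0,0,0,1,1],[0,0,0,1,1],[0,0,0,1,1]]' | tail -c 600
python3 - <<'E'
from h import *
s=st();d=cap('wrist','w3');pp('wrist','block_plane','plane_toe','plane_cheeks','plane_cap')
E
```

```text
time: 9.48
position: [0.3572, 0.2651, 0.2868]
ee_rot: [[-0.644, 0.763, 0.042], [0.765, 0.643, 0.043], [0.006, 0.06, -0.998]]
ft_force: [-0.1, 0.1, 0.2]
gripper_width: 0.0942
9.48 [0.3572 0.2651 0.2868] 
 [[-0.6445  0.7635  0.0422]
 [ 0.7646  0.6431  0.0429]
 [ 0.0056  0.0599 -0.9982]] [-0.1321  0.136   0.2042] 0.0942 [ 26.6818   0.7118  96.8078   1.127   79.215  -13.6156]
wrist block_plane [([0.3725, 0.2497, 0.002], 0.71)]
wrist plane_toe [([0.4037, 0.1815, -0.0024], 0.77)]
wrist plane_cheeks [([0.3706, 0.2577, 0.0358], 0.87)]
wrist plane_cap [([0.3625, 0.278, 0.0476], 0.59)]
```

View pics/w3.png

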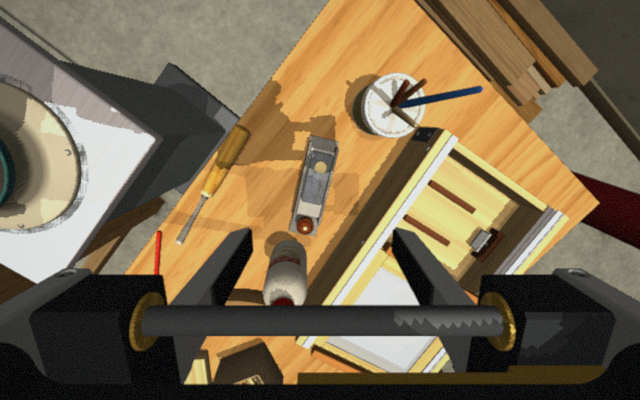

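```bash
python3 -m handwheel '[[0,0,-1,1,1],[0,0,-1,1,1],[0,0,-1,0.8,1],[0,0,-1,0,1],[0,0,-1,0,1],[0,0,0,0,1],[0,0,0,0,1]]' | tail -c 600
python3 - <<'E'
from h import *
s=arm.read_state();d=cap('wrist','w4')
m=arm.regions_of('wrist','block_plane')[0]['pixels']
ys,xs=np.nonzero(m)
for z in (.0,.03):
    w=px2w(np.c_[xs,ys],z,s['ee_rot'],s['position'],d['hand_eye'],d['camera_matrix'])
    r=cv2.minAreaRect((w*1000).astype(np.float32));print(z,r)
pp('wrist','plane_toe','plane_cap','plane_cheeks')
E
```

```text
time: 10.32
position: [0.3452, 0.2545, 0.4899]
ee_rot: [[-0.463, 0.886, 0.03], [0.886, 0.462, 0.036], [0.018, 0.043, -0.999]]
ft_force: [0.6, 0.6, -0.3]
gripper_width: 0.0941
0.0 ((372.146728515625, 250.3927001953125), (46.10664749145508, 156.29025268554688), 26.080162048339844)
0.03 ((368.9867858886719, 253.5377197265625), (43.96384048461914, 149.0266571044922), 26.080163955688477)
wrist plane_toe [([0.4027, 0.1821, -0.0016], 0.62), ([0.4772, 0.3386, 0.0324], 0.37)]
wrist plane_cap [([0.3613, 0.2795, 0.0455], 0.87)]
wrist plane_cheeks [([0.366, 0.2603, 0.0385], 0.57)]
```

```bash
python3 -m handwheel '[[0,0,0.6,0.3,1],[0,0,0.6,0,1],[0,0,0.6,0,1],[0,0,0.6,0,1],[0,0,0.6,0,1],[0,0,0.6,0,1],[0,0,0.6,0,1],[0,0,0.6,0,1],[0,0,0.6,0,1],[0,0,0.6,0,1],[0,0,0.6,0,1],[0,0,0.6,0,1],[0,0,0.6,0,1],[0,0,0.6,0,1],[0,0,0.6,0,1]]' | tail -c 600
```

```text
time: 11.82
position: [0.3374, 0.2589, 0.0959]
ee_rot: [[-0.443, 0.897, 0.0], [0.897, 0.442, 0.021], [0.019, 0.01, -1.0]]
ft_force: [0.2, 0.6, -1.0]
gripper_width: 0.094
```

```bash
python3 -m handwheel '[[-0.03,0.35,0,0,1],[-0.03,0.33,0,0,1],[0,0,0.5,0,1],[0,0,0.5,0,1],[0,0,0.3,0,1],[0,0,0,0,1]]' | tail -c 600
```

```text
time: 12.32
position: [0.3671, 0.2712, 0.0398]
ee_rot: [[-0.443, 0.896, -0.004], [0.896, 0.443, 0.019], [0.019, 0.005, -1.0]]
ft_force: [-0.1, 0.5, 0.6]
gripper_width: 0.094
```

```bash
python3 -m handwheel '[[0,-0.11,0.1,0,1],[0,0,0,0,-1],[0,0,0,0,-1],[0,0,0,0,-1],[0,0,0,0,-1],[0,0,0,0,-1],[0,0,0,0,-1],[0,0,0,0,-1],[0,0,0,0,-1]]' | tail -c 600
```

```text
time: 13.07
position: [0.3657, 0.2705, 0.0405]
ee_rot: [[-0.443, 0.896, -0.001], [0.896, 0.443, 0.021], [0.019, 0.009, -1.0]]
ft_force: [-5.6, -3.2, 4.3]
gripper_width: 0.0441
```

```bash
python3 -m handwheel '[[0,0,-0.3,0,-1],[0,0,-0.6,0,-1],[0,0,-0.6,0,-1],[0,0,-0.6,0,-1],[0,0,-0.6,0,-1],[0,0,-0.6,0,-1],[0,0,-0.6,0,-1],[0,0,-0.6,0,-1],[0,0,-0.6,0,-1],[0,0,-0.6,0,-1],[0,0,0,1,-1],[0,0,0,1,-1],[0,0,0,1,-1],[0,0,0,1,-1],[0,0,0,1,-1],[0,0,0,1,-1],[0,0,0,1,-1],[0,0,0,1,-1],[0,0,0,1,-1],[0,0,0,1,-1]]' | tail -c 600
```

```text
time: 14.73
position: [0.3567, 0.2613, 0.2592]
ee_rot: [[0.371, 0.928, -0.029], [0.929, -0.371, 0.008], [-0.004, -0.03, -1.0]]
ft_force: [-0.1, 0.0, -6.5]
gripper_width: 0.0428
```

```bash
python3 -m handwheel '[[0,0,0,1,-1],[0,0,0,1,-1],[0,0,0,1,-1],[0,0,0,1,-1],[0,0,0,1,-1],[0,0,0,1,-1],[0,0,0,1,-1],[0,0,0,1,-1],[0,0,0,1,-1],[0,0,0,1,-1],[0,0,0,1,-1],[0,0,0,1,-1],[0,0,0,0.5,-1],[0,0,0,0,-1]]' | tail -c 600
python3 - <<'E'
from h import *
s=st();cap('side','s5');pp('side','block_plane','plane_toe');cap('scene','c5');pp('scene','block_plane','plane_toe')
cv2.imwrite('pics/c5c.png',cv2.resize(cv2.imread('pics/c5.png')[30:330,180:500],None,fx=1.8,fy=1.8))
E
```

```text
time: 15.9
position: [0.3513, 0.2576, 0.2417]
ee_rot: [[0.99, 0.136, -0.046], [0.136, -0.991, -0.003], [-0.046, -0.003, -0.999]]
ft_force: [-0.5, -0.4, -5.1]
gripper_width: 0.0429
15.9 [0.3513 0.2576 0.2417] 
 [[ 0.9896  0.1364 -0.0464]
 [ 0.1364 -0.9906 -0.0034]
 [-0.0464 -0.003  -0.9989]] [-0.5472 -0.3939 -5.0538] 0.0429 [ 26.2317   4.5326  99.095    1.0203  78.8466 108.1677]
side block_plane [([0.3307, 0.2575, 0.1989], 0.88)]
side plane_toe [([0.2514, 0.2459, 0.2068], 0.7)]
scene block_plane [([0.3606, 0.2566, 0.245], 0.74), ([0.6319, 0.1776, 0.0167], 0.7)]
scene plane_toe [([0.2514, 0.244, 0.2113], 0.93), ([0.3407, 0.259, 0.2374], 0.36)]
```

View pics/c5c.png

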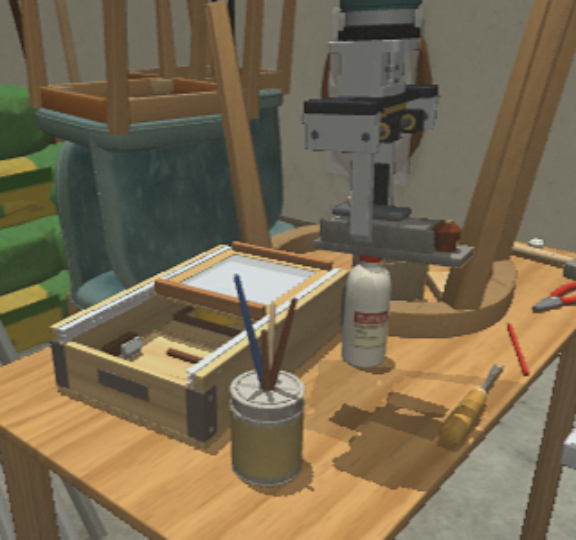

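```bash
python3 -m handwheel '[[0.6,-0.15,0,0,-1],[0.7,-0.18,-0.1,0,-1],[0.7,-0.18,-0.1,0,-1],[0.7,-0.18,0,0,-1],[0.7,-0.18,0,0,-1],[0.7,-0.18,0,0,-1],[0.7,-0.18,0,0,-1],[0.7,-0.18,0,0,-1],[0.2,-0.05,0,0,-1],[0,0,0,0,-1]]' | tail -c 600
```

```text
time: 17.03
position: [0.5777, 0.3511, 0.2363]
ee_rot: [[0.989, 0.143, -0.047], [0.143, -0.99, -0.004], [-0.047, -0.003, -0.999]]
ft_force: [-0.2, 0.1, -6.5]
gripper_width: 0.0425
```

```bash
python3 -m handwheel '[[0.02,0,0.4,0,-1],[0.02,0,0.4,0,-1],[0.02,0,0.4,0,-1],[0.02,0,0.4,0,-1],[0.02,0,0.4,0,-1],[0.02,0,0.4,0,-1],[0,0,0,0,-1]]' | tail -c 600
python3 - <<'E'
from h import *
s=st();d=cap('wrist','w6');pp('wrist','plane_toe','plane_cheeks','cleat_lip','plane_bed');cap('scene','c6');pp('scene','plane_toe','plane_bed','block_plane','cleat_lip')
a=cv2.imread('pics/w6.png')[:,160:480];b=cv2.imread('pics/c6.png')[60:300,180:400]
cv2.imwrite('pics/m6.png',np.hstack([cv2.resize(a,(400,500)),cv2.resize(b,(400,500))]))
E
```

```text
time: 17.62
position: [0.5722, 0.3494, 0.1363]
ee_rot: [[0.988, 0.145, -0.053], [0.145, -0.989, -0.006], [-0.053, -0.002, -0.999]]
ft_force: [-1.8, -0.6, -5.9]
gripper_width: 0.0427
17.62 [0.5722 0.3494 0.1363] 
 [[ 0.988   0.1452 -0.053 ]
 [ 0.1451 -0.9894 -0.0062]
 [-0.0534 -0.0015 -0.9986]] [-1.8236 -0.5605 -5.9463] 0.0427 [ 24.9409  28.7569  79.2626   0.9912  74.891  106.3042]
wrist plane_toe []
wrist plane_cheeks [([0.5608, 0.3499, 0.1335], 0.85), ([0.6244, 0.3592, 0.0291], 0.19)]
wrist cleat_lip []
wrist plane_bed [([0.6289, 0.3598, 0.0307], 0.64)]
scene plane_toe [([0.4794, 0.3366, 0.1098], 0.88)]
scene plane_bed [([0.561, 0.3487, 0.0073], 0.69)]
scene block_plane [([0.5539, 0.3503, 0.1034], 0.81)]
scene cleat_lip []
```

View pics/m6.png

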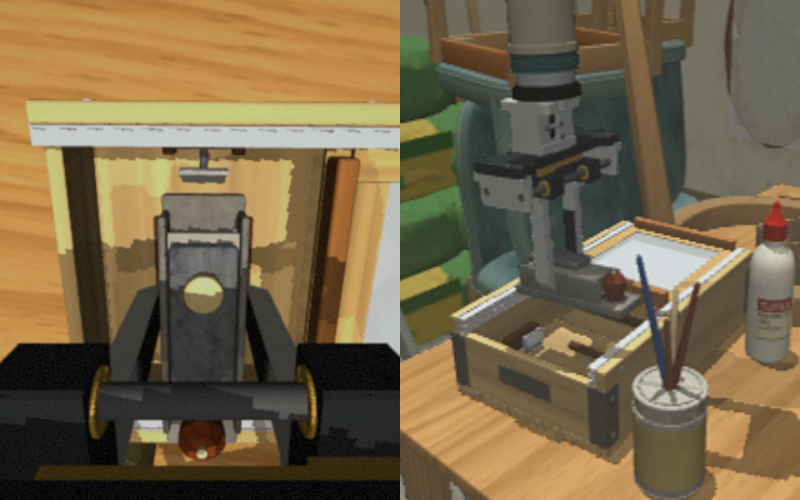

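```bash
python3 -m handwheel '[[0.2,0,0,0.15,-1],[0.17,0,0.2,0,-1],[0.03,0,0.4,0,-1],[0.03,0,0.3,0,-1],[0,0,0,0,-1]]' | tail -c 600
```

```text
time: 18.53
position: [0.5935, 0.3539, 0.1031]
ee_rot: [[0.99, 0.132, -0.044], [0.132, -0.991, -0.001], [-0.044, -0.005, -0.999]]
ft_force: [0.0, 0.5, -6.5]
gripper_width: 0.0424
```

```bash
python3 -m handwheel '[[-0.2,0.01,0,0,-1],[-0.1,0,0,0,-1],[0,0,0,0,-1]]' | tail -c 600
python3 - <<'E'
from h import *
cap('scene','c7');pp('scene','plane_toe','block_plane','catch_nose','plane_cheeks');cap('wrist','w7');pp('wrist','plane_cheeks','catch_nose','plane_cap')
E
```

```text
time: 18.78
position: [0.5816, 0.3515, 0.1017]
ee_rot: [[0.99, 0.131, -0.045], [0.131, -0.991, -0.002], [-0.045, -0.004, -0.999]]
ft_force: [-0.3, -0.1, -6.5]
gripper_width: 0.0427
scene plane_toe [([0.483, 0.3345, 0.0672], 0.9)]
scene block_plane [([0.554, 0.3508, 0.0639], 0.94), ([0.6273, 0.3553, 0.0297], 0.21)]
scene catch_nose [([0.6271, 0.3613, 0.0311], 0.8)]
scene plane_cheeks []
wrist plane_cheeks [([0.5716, 0.3515, 0.101], 0.58)]
wrist catch_nose [([0.626, 0.3603, 0.0284], 0.96)]
wrist plane_cap [([0.5953, 0.3561, 0.1048], 0.78)]
```

```bash
python3 -m handwheel '[[0.1,0,0.15,0,-1],[0.02,0,0.2,0,-1],[0.01,0,0.2,0,-1],[0,0,0,0,-1]]' | tail -c 600
```

```text
time: 19.57
position: [0.5883, 0.3529, 0.079]
ee_rot: [[0.991, 0.131, -0.041], [0.131, -0.991, -0.0], [-0.041, -0.005, -0.999]]
ft_force: [-1.0, -0.5, -4.3]
gripper_width: 0.0427
```

```bash
python3 -m handwheel '[[0,0,0.15,0,-1],[0,0,0.15,0,-1],[0,0,0.15,0,-1]]' | tail -c 600
python3 - <<'E'
from h import *
cap('scene','c8');pp('scene','plane_toe','block_plane');cap('side','s8');pp('side','plane_toe','block_plane')
a=cv2.imread('pics/c8.png')[130:270,200:360]
cv2.imwrite('pics/m8.png',cv2.resize(a,None,fx=4,fy=4,interpolation=2))
E
```

```text
time: 19.82
position: [0.5886, 0.3533, 0.0742]
ee_rot: [[0.991, 0.131, -0.036], [0.131, -0.991, 0.002], [-0.035, -0.007, -0.999]]
ft_force: [-8.3, -3.9, 26.9]
gripper_width: 0.0428
scene plane_toe [([0.6312, 0.1789, 0.0182], 0.19)]
scene block_plane [([0.5716, 0.3581, 0.0334], 0.88)]
side plane_toe [([0.5961, 0.3508, 0.0791], 0.57)]
side block_plane []
```

View pics/m8.png

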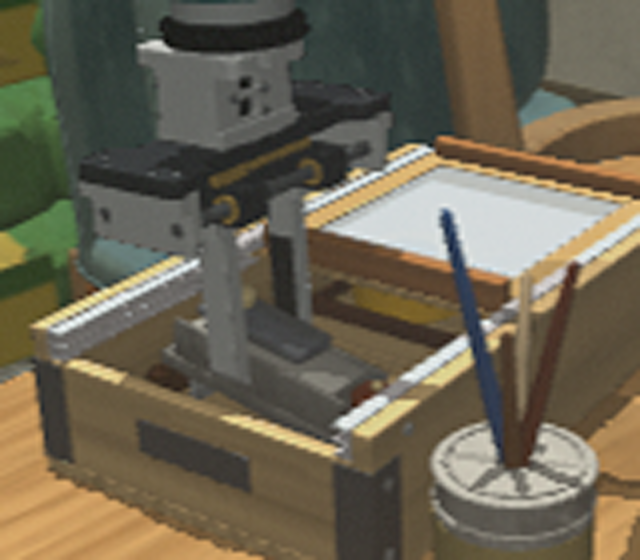

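```bash
python3 -m handwheel '[[0,0,0.05,0,-1],[-0.1,0,0.03,0,-1],[-0.1,0,0.03,0,-1],[-0.1,0,0.03,0,-1]]' | tail -c 600
```

```text
time: 20.45
position: [0.5805, 0.3527, 0.0741]
ee_rot: [[0.991, 0.131, -0.022], [0.131, -0.991, 0.007], [-0.021, -0.01, -1.0]]
ft_force: [4.4, 0.2, 3.0]
gripper_width: 0.0426
```

```bash
python3 -m handwheel '[[-0.1,0,0.04,0,-1],[-0.1,0,0.04,0,-1],[-0.1,0,0.04,0,-1]]' | tail -c 600
```

```text
time: 20.7
position: [0.5772, 0.3529, 0.0738]
ee_rot: [[0.991, 0.132, -0.0], [0.132, -0.991, 0.012], [0.001, -0.012, -1.0]]
ft_force: [4.7, -0.7, 3.3]
gripper_width: 0.0424
```

```bash
python3 -m handwheel '[[-0.15,0,0.04,0,-1],[-0.15,0,0.04,0,-1],[-0.15,0,0.04,0,-1]]' | tail -c 600
python3 - <<'E'
from h import *
cap('wrist','w9');pp('wrist','plane_cap','plane_cheeks','block_plane','plane_toe')
cap('scene','c9');pp('scene','plane_cap','plane_cheeks','block_plane','plane_toe')
a=cv2.imread('pics/w9.png')[60:400,200:440];b=cv2.imread('pics/c9.png')[130:270,200:360]
cv2.imwrite('pics/m9.png',np.hstack([cv2.resize(a,(353,500)),cv2.resize(b,(440,500))]))
E
```

```text
time: 20.95
position: [0.5666, 0.3523, 0.0723]
ee_rot: [[0.991, 0.133, 0.018], [0.133, -0.991, 0.017], [0.02, -0.015, -1.0]]
ft_force: [4.6, -0.1, 1.2]
gripper_width: 0.0429
wrist plane_cap [([0.5742, 0.3532, 0.0799], 0.75)]
wrist plane_cheeks [([0.5547, 0.354, 0.0633], 0.71)]
wrist block_plane [([0.5499, 0.3503, 0.0293], 0.68)]
wrist plane_toe [([0.4796, 0.3394, 0.0322], 0.53), ([0.5755, 0.258, 0.0887], 0.47)]
scene plane_cap [([0.5721, 0.353, 0.0767], 0.98), ([0.6244, 0.3573, 0.0297], 0.47)]
scene plane_cheeks [([0.5542, 0.3525, 0.0651], 0.61)]
scene block_plane [([0.5484, 0.3527, 0.0324], 0.61), ([0.5747, 0.2594, -0.0001], 0.38)]
scene plane_toe []
```

View pics/m9.png

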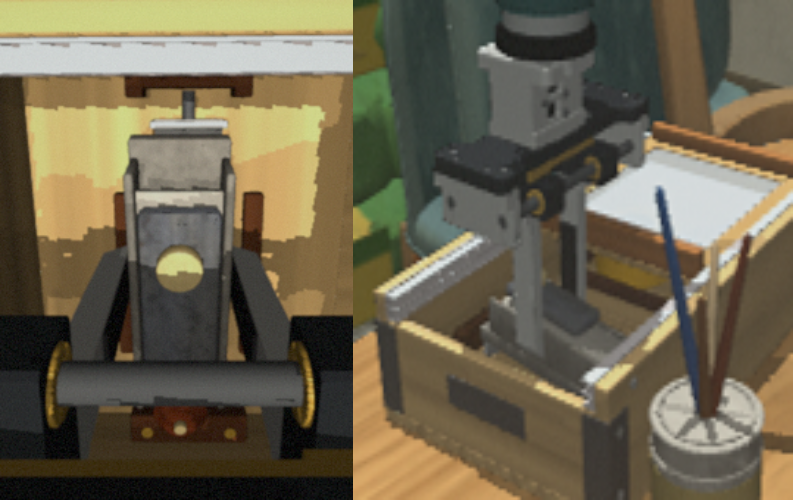

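```bash
python3 -m handwheel '[[-0.03,0.08,0.02,0,-1],[-0.03,0.04,0.02,0,-1],[0,0,0,0,0.3],[0,0,0,0,0.3],[0,0,0,0,0.3],[0,0,0,0,0.3],[0,0,-0.5,0,0.3],[0,0,-0.7,0,0.3],[0,0,-0.7,0,0.3],[0,0,0,0,0.3]]' | tail -c 600
python3 - <<'E'
from h import *
cap('wrist','w10');pp('wrist','plane_cap','plane_cheeks','block_plane','plane_toe','catch_nose')
cap('scene','c10');pp('scene','plane_cap','plane_cheeks','block_plane','plane_toe')
a=cv2.imread('pics/w10.png')[40:400,180:460];b=cv2.imread('pics/c10.png')[130:270,200:360]
cv2.imwrite('pics/m10.png',np.hstack([cv2.resize(a,(389,500)),cv2.resize(b,(400,500))]))
E
```

```text
time: 22.28
position: [0.5545, 0.3459, 0.1404]
ee_rot: [[0.991, 0.131, -0.005], [0.131, -0.991, 0.013], [-0.003, -0.014, -1.0]]
ft_force: [0.7, 0.8, 0.8]
gripper_width: 0.0608
wrist plane_cap [([0.5764, 0.3555, 0.0766], 0.8)]
wrist plane_cheeks [([0.5581, 0.3517, 0.0629], 0.69)]
wrist block_plane [([0.5488, 0.3477, 0.0266], 0.91)]
wrist plane_toe [([0.4709, 0.3387, 0.0156], 0.69)]
wrist catch_nose [([0.6286, 0.3571, 0.0287], 0.56)]
scene plane_cap [([0.5739, 0.3488, 0.0774], 0.96)]
scene plane_cheeks [([0.5579, 0.3524, 0.0566], 0.77)]
scene block_plane [([0.5493, 0.3508, 0.0309], 0.81)]
scene plane_toe []
```

View pics/m10.png

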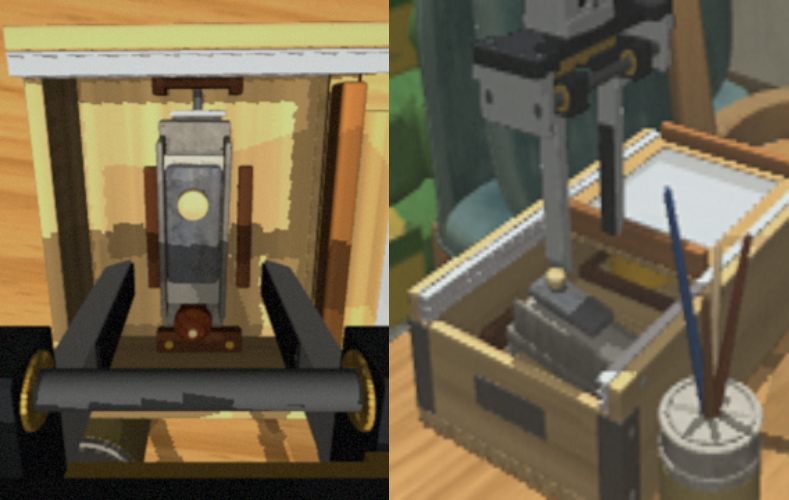

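```bash
python3 -m handwheel '[[0.25,-0.03,0,0,-1],[0.2,-0.03,0,0,-1],[0,0,0,0,-1],[0,0,0,0,-1],[0,0,0,0,-1],[0,0,0,0,-1],[0,0,0.3,0,-1],[0,0,0.25,0,-1],[0,0,0.1,0,-1],[0,0,0,0,-1]]' | tail -c 600
```

```text
time: 23.67
position: [0.5715, 0.35, 0.1051]
ee_rot: [[0.991, 0.13, -0.014], [0.13, -0.991, 0.009], [-0.012, -0.011, -1.0]]
ft_force: [-0.5, 0.3, -0.6]
gripper_width: 0.0007
```

```bash
python3 -m handwheel '[[0.2,0,0,0,-1],[0,0,0.1,0,-1],[0,0,0.1,0,-1],[0,0,0.1,0,-1],[0,0,0.12,0,-1],[0,0,0.12,0,-1],[0,0,0.12,0,-1]]' | tail -c 600
```

```text
time: 24.25
position: [0.5835, 0.3529, 0.0886]
ee_rot: [[0.991, 0.131, -0.004], [0.131, -0.991, 0.014], [-0.002, -0.014, -1.0]]
ft_force: [-9.2, -4.3, 35.9]
gripper_width: 0.0004
```

```bash
python3 -m handwheel '[[0,0,-0.1,0,-1],[0,0,-0.5,0,-1],[0,0,-0.8,0,-1],[0,0,-0.8,0,-1],[-0.3,0,-0.2,0,-1],[-0.5,0,0,0,-1],[0,0,0,0,-1]]' | tail -c 600
python3 - <<'E'
from h import *
cap('wrist','w11');pp('wrist','plane_cap','plane_cheeks','block_plane','plane_toe','catch_nose','left_cover_pull')
cap('scene','c11');pp('scene','plane_cap','plane_cheeks','block_plane','plane_toe','left_cover_pull')
a=cv2.imread('pics/w11.png')[40:400,180:460];b=cv2.imread('pics/c11.png')[130:270,200:360]
cv2.imwrite('pics/m11.png',np.hstack([cv2.resize(a,(389,500)),cv2.resize(b,(400,500))]))
E
```

```text
time: 24.83
position: [0.5501, 0.3465, 0.187]
ee_rot: [[0.992, 0.13, -0.006], [0.13, -0.991, 0.013], [-0.005, -0.013, -1.0]]
ft_force: [-0.7, -0.4, -0.9]
gripper_width: 0.0004
wrist plane_cap [([0.5809, 0.3554, 0.0633], 0.74)]
wrist plane_cheeks [([0.5594, 0.3543, 0.0548], 0.7)]
wrist block_plane [([0.5478, 0.3495, 0.0207], 0.61)]
wrist plane_toe [([0.4126, 0.1372, 0.0004], 0.61)]
wrist catch_nose [([0.6267, 0.3566, 0.0273], 0.7)]
wrist left_cover_pull []
scene plane_cap [([0.5805, 0.3536, 0.0666], 0.8)]
scene plane_cheeks [([0.5584, 0.3517, 0.049], 0.88)]
scene block_plane [([0.5492, 0.3523, 0.0198], 0.96)]
scene plane_toe []
scene left_cover_pull [([0.5724, 0.2737, 0.0981], 0.85)]
```

View pics/m11.png

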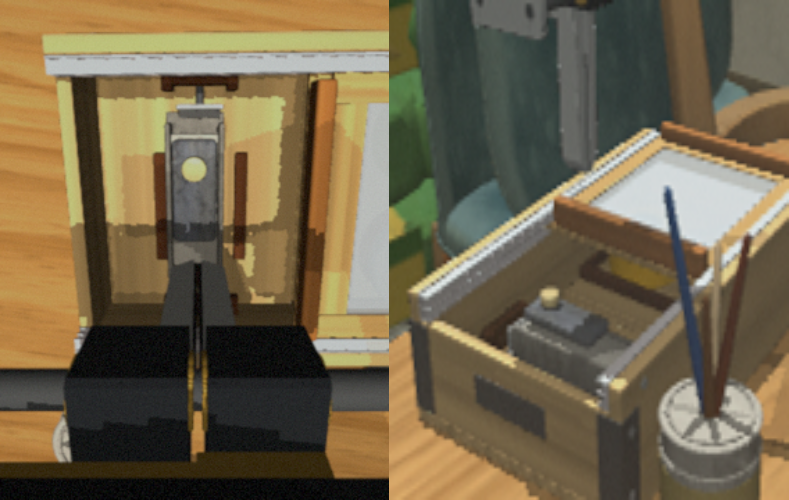

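```bash
python3 -m handwheel '[[0.06,0.5,0,0,-1],[0.06,0.5,0,0,-1],[0.06,0.5,0,0,-1],[0.06,0.5,0,0,-1],[0.06,0.5,0,0,-1],[0,0,0.4,0,-1],[0,0,0.4,0,-1],[0,0,0.4,0,-1],[0,0,0,0,-1],[0,0,0,0,-1]]' | tail -c 600
```

```text
time: 26.32
position: [0.5816, 0.2459, 0.1371]
ee_rot: [[0.992, 0.13, 0.001], [0.13, -0.991, 0.014], [0.003, -0.014, -1.0]]
ft_force: [-0.1, -0.7, -0.1]
gripper_width: 0.0003
```

```bash
python3 -m handwheel '[[0,0,0.25,0,-1],[0,0,0.25,0,-1],[0,0,0,0,-1]]' | tail -c 300
```

```text
time: 26.57
position: [0.5828, 0.247, 0.1176]
ee_rot: [[0.991, 0.13, 0.005], [0.13, -0.991, 0.015], [0.007, -0.015, -1.0]]
ft_force: [-0.2, -0.2, -0.0]
gripper_width: 0.0006
```

```bash
python3 -m handwheel '[[0,-0.3,0.02,0,-1],[0,-0.4,0.02,0,-1],[0,-0.4,0.02,0,-1],[0,-0.4,0.02,0,-1],[0,-0.4,0.02,0,-1],[0,-0.4,0.02,0,-1],[0,0,0,0,-1]]' | tail -c 300
python3 - <<'E'
from h import *
cap('scene','c12');pp('scene','left_cover_pull','right_cover_pull')
E
```

```text
time: 27.15
position: [0.5701, 0.3408, 0.1171]
ee_rot: [[0.991, 0.131, 0.006], [0.131, -0.991, 0.007], [0.007, -0.006, -1.0]]
ft_force: [-0.1, 0.5, 0.5]
gripper_width: 0.0008
scene left_cover_pull [([0.5615, 0.3577, 0.1006], 0.58)]
scene right_cover_pull [([0.598, 0.0892, 0.0978], 0.66)]
```

```bash
python3 -m handwheel '[[0,-0.3,0.02,0,-1],[0,-0.4,0.02,0,-1],[0,-0.4,0.02,0,-1],[0,-0.4,0.02,0,-1],[0,-0.25,0.02,0,-1],[0,-0.15,0.01,0,-1]]' | tail -c 300
```

```text
time: 27.8
position: [0.5603, 0.4124, 0.1164]
ee_rot: [[0.992, 0.123, 0.005], [0.123, -0.992, -0.001], [0.005, 0.002, -1.0]]
ft_force: [-1.1, -3.3, 4.1]
gripper_width: 0.0005
```

```bash
python3 -m handwheel '[[0,-0.15,0,0,-1],[0,-0.15,0,0,-1],[0,-0.15,0,0,-1]]' | tail -c 300
```

```text
time: 28.05
position: [0.5595, 0.4182, 0.1165]
ee_rot: [[0.992, 0.127, 0.008], [0.127, -0.991, -0.031], [0.004, 0.032, -0.999]]
ft_force: [0.5, -14.2, 8.5]
gripper_width: 0.0004
```

```bash
python3 -m handwheel '[[0,0.2,0,0,-1],[0,0.1,-0.3,0,-1],[0,0,-0.8,0,-1],[0,0,-0.8,0,-1],[0,0,-0.8,0,-1],[-0.6,0.5,-0.8,0,-1],[-0.6,0.5,-0.8,0,-1],[-0.6,0.5,-0.5,0,-1],[-0.6,0.5,0,0,-1],[-0.6,0.5,0,0,-1],[0,0,0,0,-1]]' | tail -c 300
python3 - <<'E'
from h import *
s=arm.read_state()
for c in('scene','side','wrist'):
    d=cap(c,c+'13');pp(c,'left_cover_pull','right_cover_pull','block_plane','plane_cap','catch_nose')
a=cv2.imread('pics/wrist13.png');b=cv2.imread('pics/side13.png')[150:270,270:450]
cv2.imwrite('pics/m13.png',np.vstack([cv2.resize(a,(560,350)),cv2.resize(b,(375,250))[:,:,:] if 0 else cv2.copyMakeBorder(cv2.resize(b,(375,250)),0,0,0,185,0)]))
E
```

```text
time: 28.97
position: [0.4536, 0.3032, 0.3174]
ee_rot: [[0.992, 0.125, 0.008], [0.126, -0.992, -0.012], [0.007, 0.013, -1.0]]
ft_force: [-0.6, 0.2, -0.7]
gripper_width: 0.0001
scene left_cover_pull [([0.5494, 0.4317, 0.0993], 0.81)]
scene right_cover_pull [([0.5998, 0.0883, 0.0969], 0.97)]
scene block_plane []
scene plane_cap [([0.5523, 0.4344, 0.0994], 0.65)]
scene catch_nose [([0.5478, 0.4328, 0.1008], 0.42)]
side left_cover_pull [([0.5493, 0.4356, 0.0997], 0.71)]
side right_cover_pull [([0.5971, 0.0858, 0.1039], 0.85)]
side block_plane []
side plane_cap []
side catch_nose [([0.6312, 0.1741, 0.0155], 0.45)]
wrist left_cover_pull [([0.55, 0.4357, 0.0935], 0.8)]
wrist right_cover_pull [([0.595, 0.0893, 0.1013], 0.77)]
wrist block_plane []
wrist plane_cap []
wrist catch_nose []
```

```bash
python3 - <<'E'
from h import *
s=arm.read_state();d=cap('wrist','w14');C={}
for n in('left_cover_pull','right_cover_pull','chest'):
    for r in arm.regions_of('wrist',n)[:2]:
        ys,xs=np.nonzero(r['pixels']);m=(r['pixels']*255).astype(np.uint8)
        w=px2w(np.c_[xs,ys],.1,s['ee_rot'],s['position'],d['hand_eye'],d['camera_matrix'])
        e=np.array([-.134,.991]);f=np.array([.991,.134]);rel=(w-[.575,.262])
        print(n,round(r['conf'],2),len(xs),(np.percentile(rel@e,[0,2,50,98,100])*1000).round(1),(np.percentile(rel@f,[0,2,50,98,100])*1000).round(1),xs.min(),xs.max(),ys.min(),ys.max())
E
```

```text
left_cover_pull 0.56 20769 [  8.8  12.8  94.2 175.1 179.2] [-90.2 -85.8   2.8  76.8  80.1] 213 361 18 167
right_cover_pull 0.81 23320 [-180.  -175.5  -84.3    5.6    9.9] [-90.6 -86.2   4.5  79.7  82.7] 358 525 15 166
chest 0.81 53847 [-180.4 -171.     2.1  171.2  180.1] [-113.8 -107.1    5.2   94.6   97.9] 212 525 0 185
```

```bash
python3 -c "
from h import *
st(); print(arm.hand_in())"
```

```text
30.07 [0.4573 0.3056 0.3148] 
 [[ 0.9919  0.1265  0.0079]
 [ 0.1266 -0.9919 -0.0135]
 [ 0.0061  0.0144 -0.9999]] [-0.2756  0.5717 -0.4093] 0.0003 [ 27.1012  11.6353  80.1493  -0.8969  88.1644 109.8599]
the job is handed in; nothing more can be done
None
```

The block plane is in its bed with both covers shut, and I handed the job in at about 30 s. The hand-in reports no verdict.

- **Opening:** I pushed the left cover fully open. It was over the plane's bed, and its bar pushed the part-open right cover shut on the way.
- **Plane:** I gripped it by the cheeks, tipped its toe down by resting the heel on the catch, and slid the toe under the cleat. I then pressed on the cap until it bottomed out at 36 N.
- **Closing:** I pushed the left cover back to its hard stop (14 N) and moved the arm clear.

**Last checks:**
- **Plane in its bed:** after the press, the plane's origin read 20 mm above the table and its cap 63–67 mm. Home is 18 and 64 mm. The picture showed the catch nose over the heel, and the nose's measured position was back at rest.
- **Covers:** their outer edges measured within about 1 mm of the chest's ends on both sides.
- **Arm:** force readings were near zero, so it was touching nothing.

**Less certain:**
- **Sideways position:** the plane sits against the fillet on the bed's left (+y) side, about 5 mm off the middle line. The limit is 6.5 mm.
- **Toe and catch:** after the press, the toe was hidden, so I last measured it under the cleat before the press. I judged the catch from images only, and once the cover was shut I could no longer see the plane.
- **Tin, tape, bottle and jar:** I felt no contact with any of them but did not measure them again at the end.
- **Last picture:** I had used up the 12 views, so the final covers check is by measurement only.

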